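# Fetch the spare fuse from under the sliding cover

## Task

The bench supply needs its spare fuse. Slide the loose aluminium cover of the black spares block fully back, clear of all three pockets, by its knob and without lifting it off; then take the white ceramic fuse out of whichever pocket holds it and set it down, not dropped, lying flat in the shallow rectangular aluminium tray. Leave the cover slid back on the block.

Things in the scene. Friction and masses are not known exactly. Their poses are not given: they have to be found in the camera images.
- block: Fixed black block 208 (x) x 212 (y) mm, top 38 mm up; origin: centre of underside. Pockets in a row on its near half, centres x -54, y -62, 0, 62 mm; each 84 (x) x 56 (y), 30 deep, floor 8 mm up; they hold fuse, grey ring core and round blue capacitor in any order. From x -12 to 98 the top is solid: the cover slides there. Lips 8 mm high along both y sides and at x 98 mm (the stop).
- cover_knob (a point): Centre of the cover's upright round black knob, 22 mm diameter, 32 high, at the plate's middle. Cover: loose aluminium plate 98 (x) x 188 (y) x 6 mm, 0.3 kg, on the block's top, 3 mm play to the side lips. It starts over the pockets, this point at x -54, z 60 mm in the block's frame, and slides freely along the block's +x; pockets fully clear from x 37, stop at x 49 mm.
- fuse_centre (a point): Centre (half-way up) of the fuse: white ceramic 22 (x) x 26 (y) x 24 mm high, steel caps and tags at the ends, 44 mm long along its y, 50 g. Lies flat on a pocket floor within 5 mm of the pocket's centre, its y along the block's within 8 degrees. Grip across the 22 mm width, gripper part open: 27 mm or more free on each side to the pocket walls.
- tray: Shallow open rectangular aluminium tray, fixed, outside 150 (x) x 130 (y) x 15 mm high, walls and floor 4 mm thick; origin: centre of underside, z up. Left of the block (+y side).
There are look-alikes about, which are no part of the job. Of the things that look like the part that bears cover_knob, the largest one is meant. Several things have the shape of the tray; the one meant has the colours described above.

How it is judged (in metres and radians):
On the way, in this order (a step that is already met when the one before it is completed fails the run):
1. the cover is slid back at least 84 mm or so, clear of the pockets, still flat on the block (x of cover_knob in the frame of block above 0.03 m and z of cover_knob in the frame of block between 0.054 and 0.066 m and angle between cover_knob's own z axis and vertical below 0.1 rad), for 0.2 s.
2. the fuse is lifted out of its pocket (height (world z) of fuse_centre above 0.06 m), for 0.1 s.
At the end, for the whole second after the job is handed in: The cover lies flat on the block, slid back so that its knob's centre is at least 30 mm beyond the block's middle (+x); the fuse lies flat (not on end), at rest inside the tray (its centre inside the tray walls and under 24 mm above the bench) (all of step 1 and x of fuse_centre in the frame of tray between -0.066 and 0.066 m and y of fuse_centre in the frame of tray between -0.056 and 0.056 m and z of fuse_centre in the frame of tray below 0.024 m and linear speed of fuse below 0.03 m/s); the robot touches nothing.
It fails at once if the cover is lifted off the block (more than 20 mm) (z of cover_knob in the frame of block above 0.08 m).
It fails at once if the fuse is dropped (falls free at over 0.9 m/s, about 40 mm) (linear speed of fuse above 0.9 m/s and contact force between the fingers and fuse below 0.02 N).
It also fails if it takes over 48 s, if anything falls off the work surface, if the arm or the gripper's body presses on something with over 40 N, if the wrist force passes 120 N, or if a joint passes its speed limit or range.

## Robot

A 7-joint arm with a two-finger parallel gripper is mounted at the origin on the work surface. World frame = base frame: x ahead of the robot, y to its left, z up, the work surface at z = 0. Lengths are in mm, angles in rad, forces in N, time in s.
With the tool pointing down it reaches from about 425 to 925 mm from the base axis. Payload 6.8 kg.
Tool frame: the origin (TCP) lies midway between the tips of the shut fingers; the grasp point (between the pads) lies 19 mm behind it (ctrl.tcp_to_grasp is the distance from the TCP to the grasp point, in mm); z points along the fingers, y is the line along which they close (so a half turn about z gives the same grasp; the last joint's range is limited). The gripper opens to 85 mm and grips with 20 to 120 N. Pads are 22 mm wide; open, the fingers measure 114 mm over their backs; the gripper's body (76 mm by 85 mm) begins 54 mm behind the grasp point. The pads swing forward as they close: fully open they stand 13 mm farther back than shut.
Start: joints at [-1.233, 0.477, 0.022, 1.555, -0.011, 1.109, -0.083], TCP at [291.045, 609.048, 231.308] pointing down, gripper open.
Joint ranges: [-2.96, 2.96], [-0.34, 2.1], [-1.41, 1.46], [0.24, 2.44], [-1.37, 4.51], [0.17, 1.92], [-2.96, 2.96]. Speed limits (rad/s): [2.39, 2.39, 3.14, 3.14, 3.14, 3.14, 3.14].

## Interface

Orientations are given as a unit quaternion [w, x, y, z].
In Python, from cell import ctrl gives the robot as it stands. The module is installed in compiled form; this text tells all that it offers.
- The arm moves only by the shell command python3 -m crank 'ROWS'. ROWS is JSON, a list that holds one entry, the list of rows, each a list of 7 numbers: the shift along the tool's x, y, z as a fraction of full scale, then the turn, a rotation vector about the tool's x, y, z as a fraction of full scale, then the opening, from -1 (shut) to 1 (fully open). A call has 1 to 10 rows; each row shifts and turns the commanded pose from where the row before left it, along the tool's axes as they then stand; what a row does not reach is not made up. Full scale, the value 1, is 5 cm for a shift and 0.08 rad for a turn. A row lasts 1/10 s, in which the tool goes at most 50 mm and 8.59 degrees, less where a joint would pass 70% of its speed; a pose out of reach is approached as far as the arm can. A call with a number of a shift or a turn outside -1 to 1 is refused whole. A call with a gripper value outside its range is refused whole. The fingers move at their own pace and stop on an object; the grip force is fixed at half the most. Time passes only in rows, so rows that do not move let the fingers close. It gives the time, the measured TCP pose, the force, the opening and the grip force at its end, in the units of the state.
- ctrl.observe(): the state, without advancing time (a new reading comes with each control period).
- ctrl.camera(name): name is "side" or "top" or "wrist"; returns a dict with "pixels" (384x512x3 uint8, blue, green, red), "range_z" (384x512 float32, mm along the optical axis (not along the pixel's ray), 0 where there is no reading), "fx", "fy", "cx", "cy" (pixels), "R" (3x3) and "t" (3): a world point X has camera coordinates R X + t; the wrist camera has in their place "tool_from_camera" (4x4, takes a point from camera to tool coordinates, whose origin is the TCP and whose axes are the flange's). Camera axes: x right, y down, z forward; pixel columns grow to the right and rows downward; lengths in mm; the calibration is good to about 2 mm. A picture is of the moment at which its call begins: read the wrist's pose just before it.
- ctrl.finish_job(): hands the job in; it is judged then, once.
The state is a dict: "t": time; "joint_pos": joint angles; "joint_vel": joint speeds; "joint_torque": joint torques, N m; "tool_pos": TCP position; "tcp_rot": TCP orientation; "contact_force": force on the tool from outside, world axes, zero at the start; "wrist_torque": the same for the moment, N m; "width": finger opening in mm; "grasp_force": force on a finger pad.
Only numpy, scipy, OpenCV 4.12 (cv2) and the standard library are available. Lean on these libraries where they do the work, as an engineer would, in place of code of your own. Each camera call takes 0.05 s, during which the arm holds its last target. There are 200 camera calls.

## Working session

There is one attempt and no reset: what is moved stays moved. The work goes in short steps, Python scripts to look and compute and a shell command to move; the robot and the scene stay as the last step left them, time stands still between calls to the robot, and variables do not carry over. Pictures are saved under pics/ and viewed, at most 10 in all, crops included, and the job is handed in when it is done.

```bash
mkdir -p pics; cat > h.py <<'E'
import numpy as np, cv2
from cell import ctrl
from scipy.spatial.transform import Rotation as Ro
def tool():
    s=ctrl.observe(); q=s['tcp_rot']; T=np.eye(4); T[:3,:3]=Ro.from_quat([q[1],q[2],q[3],q[0]]).as_matrix(); T[:3,3]=s['tool_pos']; return T
def cam(n):
    T=tool(); c=ctrl.camera(n)
    if n=='wrist': M=T@np.array(c['tool_from_camera'])
    else:
        M=np.eye(4); R=np.array(c['R']); M[:3,:3]=R.T; M[:3,3]=-R.T@np.array(c['t'])
    c['M']=M; return c
def ray(c,u,v):
    d=c['M'][:3,:3]@np.array([(u-c['cx'])/c['fx'],(v-c['cy'])/c['fy'],1]); return c['M'][:3,3],d
def onz(c,u,v,z):
    o,d=ray(c,u,v); return o+d*(z-o[2])/d[2]
def dep(c,u,v):
    o,d=ray(c,u,v); return o+d*float(c['range_z'][int(v),int(u)])
E
python3 - <<'E'
from h import *
print(ctrl.observe()); 
for n in('top','side','wrist'):
    c=cam(n); cv2.imwrite(f'pics/{n}0.png',c['pixels']); np.savez(f'{n}0.npz',**c); print(n,c['M'].round(3).tolist(),c['fx'])
E
```

```text
{'t': 0.0, 'joint_pos': array([-1.23308203,  0.4778327 ,  0.02230998,  1.55646434, -0.0115144 ,
        1.10931501, -0.08311201]), 'joint_vel': array([ 1.25331268e-03, -8.41497218e-04, -7.20933183e-05,  2.00459402e-04,
        2.27355677e-03,  6.01604697e-04, -4.52459072e-04]), 'joint_torque': array([-3.45378066e-04, -5.96456301e+01,  1.60770155e+00, -2.81190705e+01,
        1.23698512e-02,  9.49195353e-03,  8.08983344e-06]), 'tool_pos': array([290.78722029, 608.4797506 , 230.29784892]), 'tcp_rot': array([-1.52294962e-04,  2.21051309e-01,  9.75261721e-01, -9.33628313e-04]), 'contact_force': array([ 0.26094259,  0.01045814, -0.04606976]), 'wrist_torque': array([-0.03688173,  0.00491908,  0.02522276]), 'grasp_force': 0.0, 'width': 85.60173342629933}
top [[0.003, -0.995, 0.098, 283.778], [-1.0, -0.002, 0.011, -78.922], [-0.01, -0.098, -0.995, 1489.876], [0.0, 0.0, 0.0, 1.0]] 490.7796983998762
side [[0.696, -0.468, 0.544, -194.843], [-0.718, -0.458, 0.525, -700.375], [0.004, -0.756, -0.655, 824.032], [0.0, 0.0, 0.0, 1.0]] 470.6966003937268
wrist [[0.431, 0.867, 0.25, 227.474], [0.902, -0.413, -0.122, 639.842], [-0.002, 0.278, -0.961, 372.909], [0.0, 0.0, 0.0, 1.0]] 271.24613693050225
```

View pics/top0.png

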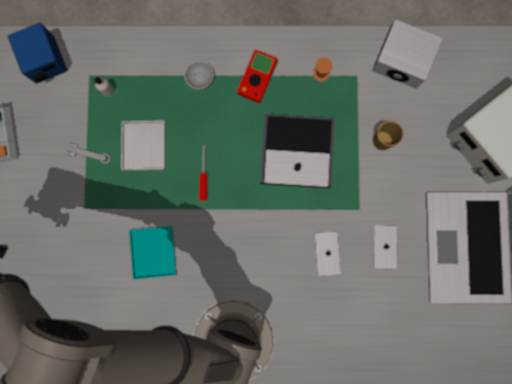

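View pics/side0.png

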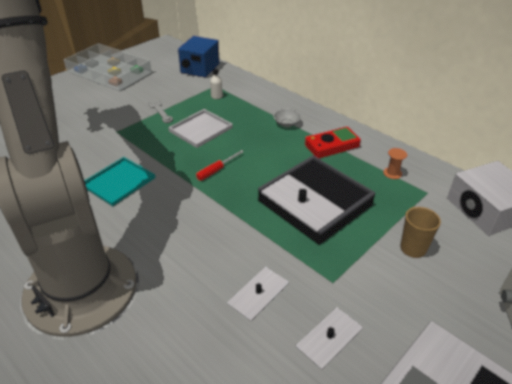

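The top view shows the block at about (264–333, 116–187), with the knob at (297,167) on its near half. The aluminium tray is at (121–165, 121–170), the teal tray is a decoy, and the two small plates at (328,253) and (386,247) are look-alikes. In the side view the knob is at (303,196).

```bash
python3 - <<'E'
from h import *
L=lambda n:{k:(v if v.ndim else float(v)) for k,v in np.load(n+'0.npz').items()}
t,s=L('top'),L('side')
def blob(c,box,f):
    x0,y0,x1,y1=box; g=c['pixels'][y0:y1,x0:x1].astype(int); m=f(g).astype(np.uint8)
    n,l,st,ce=cv2.connectedComponentsWithStats(m); i=1+st[1:,4].argmax(); cn=cv2.findContours((l==i).astype(np.uint8),0,2)[0][0]+np.array([x0,y0])
    return cn[:,0],ce[i]+[x0,y0],st[i]
dark=lambda g:g.max(2)<60
# knob by depth & colour
ct,kt,a=blob(t,(280,155,315,180),dark); print('knob top',kt,a)
cs,ks,b=blob(s,(292,183,314,206),dark); print('knob side',ks,b)
o1,d1=ray(t,*kt);o2,d2=ray(s,*ks); d1=d1/np.linalg.norm(d1);d2=d2/np.linalg.norm(d2)
p=np.linalg.lstsq(np.c_[d1,-d2],o2-o1,rcond=None)[0]; print('knob',o1+d1*p[0],o2+d2*p[1])
light=lambda g:(g.min(2)>110)
c,m,a=blob(t,(266,145,332,190),light); r=cv2.minAreaRect(c.astype(np.float32)); print('cover',r,a)
P=np.array([onz(t,*q,44)[:2] for q in c],np.float32); print(cv2.minAreaRect(P))
# tray
c,m,a=blob(t,(112,112,175,178),lambda g:(g.max(2)-g.min(2)<35)&(g.min(2)>80)); P=np.array([onz(t,*q,15)[:2] for q in c],np.float32); print('tray',cv2.minAreaRect(P),a)
# block outline: not green mat
c,m,a=blob(t,(254,106,343,198),lambda g:~((g[...,1]>g[...,2]+20)&(g[...,1]>45))); P=np.array([onz(t,*q,46)[:2] for q in c],np.float32); print('block',cv2.minAreaRect(P),a)
for n,q in(('cover',(280,168)),('coverR',(318,170)),('tray',(143,145)),('traywall',(122,145)),('mat',(230,120)),('solid',(298,135))): print(n,dep(t,*q).round(1))
# side depth of knob
print('side knob depth',dep(s,*ks).round(1), 'top knob depth',dep(t,*kt).round(1))
E
```

```text
knob top [297.11538462 166.65384615] [15  9  5  6 26]
knob side [302.28169014 195.53521127] [ 7  7  7 12 71]
knob [ 510.95504718 -187.81028627   58.47585861] [ 511.26781898 -188.13081397   58.54988136]
cover ((296.85003662109375, 167.9499969482422), (63.656314849853516, 33.16239547729492), 3.5035319328308105) [   0    5   64   37 2043]
((509.5513610839844, -187.81143188476562), (188.84542846679688, 99.68213653564453), 86.51754760742188)
tray ((584.4371337890625, 281.4932556152344), (155.27513122558594, 135.58677673339844), 0.09678363054990768) [   8    8   45   51 2231]
block ((562.4879760742188, -189.97665405273438), (211.58026123046875, 213.39633178710938), 86.43418884277344) [   6    8   75   74 4995]
cover [ 508.4 -137.8   48.5]
coverR [ 503.4 -251.    43.3]
tray [586.6 282.5   2.3]
traywall [583.6 343.3  16.9]
mat [666.9  15.   -3.4]
solid [ 610.3 -192.5   38.4]
side knob depth [ 502.5 -194.5   68. ] top knob depth [ 508.2 -186.5   75.8]
```

```bash
python3 -m crank '[[[-0.6,-0.75,0,0,0,-0.96,1],[-0.6,-0.75,0,0,0,-0.96,1],[-0.6,-0.75,0,0,0,-0.96,1],[-0.6,-0.75,0,0,0,-0.96,1],[-0.6,-0.75,0,0,0,-0.96,1],[-0.25,-0.8,0,0,0,0,0.2],[-0.25,-0.8,0,0,0,0,0.2],[-0.25,-0.8,0,0,0,0,0.2],[-0.25,-0.8,0,0,0,0,0.2],[-0.25,-0.8,0,0,0,0,0.2]]]'
cat >> h.py <<'E'
def go(p,yaw=-3.5):
    """print shift in tool units to reach world point, and tool-y yaw error"""
    T=tool(); d=T[:3,:3].T@(np.array(p)-T[:3,3]); a=np.degrees(np.arctan2(T[1,1],T[0,1])); e=(yaw+90-a+90)%180-90
    print('pos',T[:3,3].round(1),'zaxis',T[:3,2].round(3),'shift units',(d/50).round(3),'turn z units',round(-np.radians(e)/.08,2))
E
python3 -c "
from h import *
go([511,-188,52])"
```

```text
t: 1.15
tool_pos: [430.2, 182.3, 231.3]
tcp_rot: [0.0, 0.031, 1.0, 0.0]
contact_force: [1.5, -0.4, 0.2]
width: 51.4
grasp_force: 0.0
pos [430.2 182.3 231.3] zaxis [ 0.  0. -1.] shift units [-2.071 -7.293  3.585] turn z units -0.01
```

```bash
python3 -m crank '[[[-0.23,-0.81,0.15,0,0,0,0.2],[-0.23,-0.81,0.15,0,0,0,0.2],[-0.23,-0.81,0.15,0,0,0,0.2],[-0.23,-0.81,0.15,0,0,0,0.2],[-0.23,-0.81,0.15,0,0,0,0.2],[-0.23,-0.81,0.15,0,0,0,0.2],[-0.23,-0.81,0.15,0,0,0,0.2],[-0.23,-0.81,0.15,0,0,0,0.2],[-0.23,-0.81,0.15,0,0,0,0.2],[0,0,0,0,0,0,0.2]]]'
python3 - <<'E'
from h import *
go([511,-188,52]); c=cam('wrist'); cv2.imwrite('pics/w1.png',c['pixels']); np.savez('w1.npz',**c)
P=np.array([511,-188,60,1]); q=np.linalg.inv(c['M'])@P; print('pred knob px',q[0]/q[2]*c['fx']+c['cx'],q[1]/q[2]*c['fy']+c['cy'])
E
```

```text
t: 2.15
tool_pos: [510.2, -192.6, 163.1]
tcp_rot: [-0.0, 0.035, 0.999, -0.002]
contact_force: [-0.7, 0.2, 0.0]
width: 51.3
grasp_force: 0.0
pos [ 510.2 -192.6  163.1] zaxis [-0.001 -0.003 -1.   ] shift units [-0.011  0.101  2.222] turn z units -0.11
pred knob px 263.74358202803086 191.59596437953155
```

View pics/w1.png

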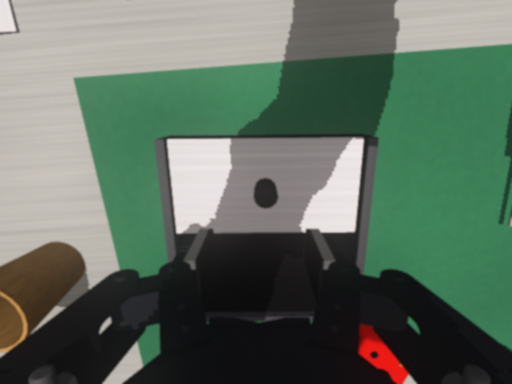

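The wrist view shows the knob at (265,193), where I predicted (264,192), so the estimate is confirmed to about 1 mm. I'll descend and grip.

```bash
python3 -m crank '[[[-0.01,0.05,0.4,0,0,-0.1,0.2],[0,0.05,0.4,0,0,0,0.2],[0,0,0.4,0,0,0,0.2],[0,0,0.4,0,0,0,0.2],[0,0,0.4,0,0,0,0.2],[0,0,0.2,0,0,0,0.2],[0,0,0,0,0,0,0.2],[0,0,0,0,0,0,0.2]]]'
python3 -m crank '[[[0,0,0,0,0,0,-1],[0,0,0,0,0,0,-1],[0,0,0,0,0,0,-1],[0,0,0,0,0,0,-1],[0,0,0,0,0,0,-1],[0,0,0,0,0,0,-1]]]'
python3 -c "
from h import *
p=tool()[:3,3]; d=np.array([.998,-.061,0])*97; go(p+d)"
```

```text
t: 3.0
tool_pos: [512.1, -180.7, 54.3]
tcp_rot: [0.0, 0.027, 1.0, 0.0]
contact_force: [0.2, 0.3, 0.9]
width: 51.0
grasp_force: 0.0
t: 3.6
tool_pos: [512.7, -183.5, 55.4]
tcp_rot: [0.002, 0.028, 1.0, -0.001]
contact_force: [-1.4, -4.4, 6.8]
width: 20.1
grasp_force: 58.6
pos [ 512.7 -183.5   55.4] zaxis [ 0.003 -0.003 -1.   ] shift units [-1.94  -0.011  0.006] turn z units 0.07
```

```bash
python3 -m crank '[[[-0.1,-0.06,0,0,0,0,-1],[-0.2,0,0,0,0,0,-1],[-0.3,0,0,0,0,0,-1],[-0.3,0,0,0,0,0,-1],[-0.3,0,0,0,0,0,-1],[-0.3,0,0,0,0,0,-1],[-0.25,0,0,0,0,0,-1],[-0.15,0,0,0,0,0,-1],[-0.05,0,0,0,0,0,-1],[0,0,0,0,0,0,-1]]]'
```

```text
t: 4.6
tool_pos: [606.9, -190.8, 54.7]
tcp_rot: [-0.002, 0.028, 1.0, -0.0]
contact_force: [-8.4, -1.1, 8.7]
width: 19.9
grasp_force: 60.9
```

```bash
python3 -m crank '[[[-0.06,0,0,0,0,0,-1],[0,0,0,0,0,0,-1],[0,0,0,0,0,0,-1]]]'
python3 -m crank '[[[0,0,0,0,0,0,0.2],[0,0,0,0,0,0,0.2],[0,0,0,0,0,0,0.2],[0,0,0,0,0,0,0.2],[0,0,-0.4,0,0,0,0.2],[0,0,-0.6,0,0,0,0.2],[0,0,-0.8,0,0,0,0.2],[0.4,0,-0.4,0,0,0,0.2],[0,0,0,0,0,0,0.2],[0,0,0,0,0,0,0.2]]]'
python3 - <<'E'
from h import *
go([511,-188,52])
for n in('wrist','top'):
    c=cam(n); cv2.imwrite(f'pics/{n}2.png',c['pixels']); np.savez(f'{n}2.npz',**c)
cv2.imwrite('pics/top2c.png',cv2.resize(c['pixels'][90:210,240:360],None,fx=4,fy=4))
E
```

```text
t: 4.9
tool_pos: [609.8, -190.9, 54.7]
tcp_rot: [-0.002, 0.028, 1.0, -0.0]
contact_force: [-7.8, -0.8, 7.6]
width: 19.8
grasp_force: 60.6
t: 5.9
tool_pos: [592.1, -188.2, 163.9]
tcp_rot: [0.0, 0.027, 1.0, 0.0]
contact_force: [0.4, -0.3, -0.1]
width: 51.0
grasp_force: 0.0
pos [ 592.1 -188.2  163.9] zaxis [ 0.001  0.    -1.   ] shift units [ 1.621 -0.083  2.238] turn z units 0.09
```

View pics/wrist2.png

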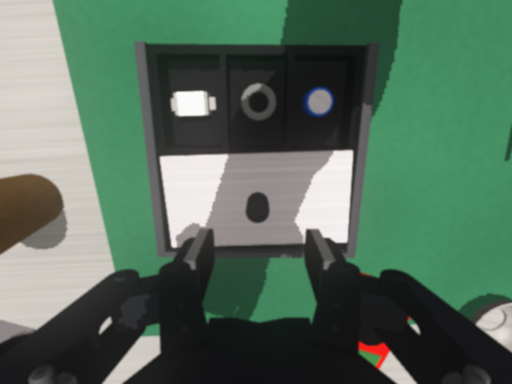

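The wrist view shows the cover back and all three pockets open. The fuse is at (193,103), in the pocket at block −y, and its long axis lies along block y. Next I'll measure it and work out the turn for the grip across its width.

```bash
cat >> h.py <<'E'
def fuse(c,z=32,near=None,R=60):
    g=c['pixels'].astype(int); m=((g.min(2)>130)).astype(np.uint8)
    n,l,st,ce=cv2.connectedComponentsWithStats(m); out=[]
    for i in range(1,n):
        if st[i,4]<80: continue
        p=onz(c,*ce[i],z)
        if near is not None and np.hypot(*(p[:2]-near))>R: continue
        cn=cv2.findContours((l==i).astype(np.uint8),0,1)[0][0][:,0]
        P=np.array([onz(c,*q,z)[:2] for q in cn],np.float32); r=cv2.minAreaRect(P)
        out.append((ce[i],r)); print('px',ce[i].round(1),'ctr',p.round(1),'rect',r,'depth pt',dep(c,*ce[i]).round(1))
    return out
def tri(c1,p1,c2,p2):
    o1,d1=ray(c1,*p1);o2,d2=ray(c2,*p2); a=np.linalg.lstsq(np.c_[d1,-d2],o2-o1,rcond=None)[0]; return o1+d1*a[0],o2+d2*a[1]
L=lambda n:{k:(v if v.ndim else float(v)) for k,v in np.load(n+'.npz').items()}
E
python3 - <<'E'
from h import *
w,t=L('wrist2'),L('top2')
fuse(w,near=(507,-250)); fuse(t,near=(507,-250))
print(ctrl.observe()['joint_pos'].round(2)); go([507,-250,140],86.5)
E
```

```text
px [250.8  89.5] ctr [ 499.8 -190.5   32. ] rect ((499.9945983886719, -191.18421936035156), (4.573647975921631, 18.673259735107422), 29.88323402404785) depth pt [ 499.1 -190.7   22.6]
px [191.9 103. ] ctr [ 509.  -247.8   32. ] rect ((509.178955078125, -246.9171905517578), (42.613121032714844, 21.956716537475586), 86.94107055664062) depth pt [ 509.  -247.9   31.8]
px [317.2 169.5] ctr [ 506.7 -250.1   32. ] rect ((506.64141845703125, -250.78524780273438), (21.192426681518555, 32.9498176574707), 0.09222418069839478) depth pt [ 506.9 -250.2   30.8]
[-0.05  0.48  0.35  1.77 -0.2   0.93  1.9 ]
pos [ 591.8 -187.8  162.6] zaxis [-0.001  0.001 -1.   ] shift units [ 1.628 -1.332  0.454] turn z units -19.54
```

```bash
python3 -m crank '[[[0.53,-0.43,0,0,0,0,-0.1],[0.53,-0.43,0,0,0,0,-0.1],[0.53,-0.43,0,0,0,0,-0.1],[0,0,0,0,0,1,-0.1],[0,0,0,0,0,1,-0.1],[0,0,0,0,0,1,-0.1],[0,0,0,0,0,1,-0.1],[0,0,0,0,0,1,-0.1],[0,0,0,0,0,1,-0.1],[0,0,0,0,0,1,-0.1]]]'
python3 -m crank '[[[0,0,0,0,0,1,-0.1],[0,0,0,0,0,1,-0.1],[0,0,0,0,0,1,-0.1],[0,0,0,0,0,1,-0.1],[0,0,0,0,0,1,-0.1],[0,0,0,0,0,1,-0.1],[0,0,0,0,0,1,-0.1],[0,0,0,0,0,1,-0.1],[0,0,0,0,0,1,-0.1],[0,0,0,0,0,1,-0.1]]]'
python3 -m crank '[[[0,0,0,0,0,1,-0.1],[0,0,0,0,0,1,-0.1],[0,0,0,0,0,0.7,-0.1],[0,0,0.5,0,0,0,-0.1],[0,0,0.5,0,0,0,-0.1],[0,0,0,0,0,0,-0.1],[0,0,0,0,0,0,-0.1]]]'
python3 - <<'E'
from h import *
go([508.5,-247.5,10],87); w=cam('wrist'); cv2.imwrite('pics/w3.png',w['pixels']); np.savez('w3.npz',**w)
o=fuse(w,near=(507,-250),R=35)
a=L('wrist2')
for q,_ in o: print(tri(a,(191.9,103),w,q))
E
```

```text
t: 7.0
tool_pos: [509.0, -248.2, 162.4]
tcp_rot: [-0.001, 0.303, 0.953, -0.0]
contact_force: [-0.5, 0.6, 0.1]
width: 38.5
grasp_force: 0.0
t: 8.0
tool_pos: [509.0, -248.2, 162.5]
tcp_rot: [-0.001, 0.651, 0.759, -0.001]
contact_force: [0.4, 0.5, 1.4]
width: 38.7
grasp_force: 0.0
t: 8.7
tool_pos: [508.8, -248.6, 113.2]
tcp_rot: [-0.001, 0.728, 0.686, -0.001]
contact_force: [0.2, -0.1, -0.5]
width: 38.3
grasp_force: 0.0
pos [ 508.8 -248.6  113.2] zaxis [-0.002 -0.    -1.   ] shift units [ 0.022 -0.003  2.064] turn z units -0.08
px [258.8 175.9] ctr [ 509.9 -228.3   32. ] rect ((510.0645446777344, -227.97418212890625), (6.047134876251221, 11.841464042663574), 86.68742370605469) depth pt [ 509.7 -230.5   22.1]
px [259.3 196.8] ctr [ 509.3 -246.8   32. ] rect ((509.00286865234375, -247.23536682128906), (28.979604721069336, 22.330270767211914), 87.41184997558594) depth pt [ 509.2 -247.    31.3]
(array([ 515.52509073, -214.9225206 ,  173.36886168]), array([ 512.23356482, -196.98792732,  169.34178562]))
(array([ 508.49606472, -250.40493955,   21.09298626]), array([ 509.03895024, -250.22174546,   21.02523997]))
```

View pics/w3.png

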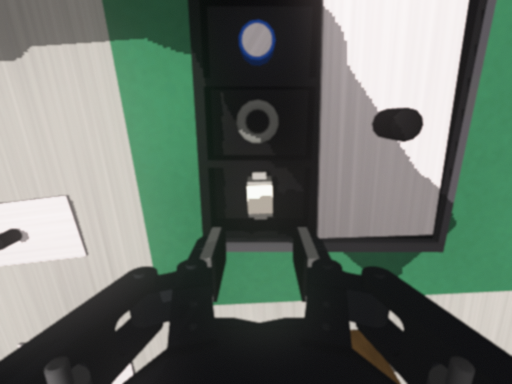

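The close view has the fuse body at (259,197) with its far tag above it. It sits square between the fingers at about (509, −247.5), with its top near 31–32 mm. I'll descend straight and grip.

```bash
python3 -m crank '[[[0.02,0,0.4,0,0,-0.08,-0.1],[0,0,0.4,0,0,0,-0.1],[0,0,0.4,0,0,0,-0.1],[0,0,0.4,0,0,0,-0.1],[0,0,0.3,0,0,0,-0.1],[0,0,0.12,0,0,0,-0.1],[0,0,0,0,0,0,-0.1],[0,0,0,0,0,0,-0.1]]]'
python3 -m crank '[[[0,0,0,0,0,0,-1],[0,0,0,0,0,0,-1],[0,0,0,0,0,0,-1],[0,0,0,0,0,0,-1],[0,0,0,0,0,0,-1],[0,0,0,0,0,0,-1]]]'
```

```text
t: 9.55
tool_pos: [509.7, -248.0, 13.6]
tcp_rot: [0.001, 0.726, 0.688, 0.0]
contact_force: [-0.3, 0.5, 0.9]
width: 38.8
grasp_force: 0.0
t: 10.15
tool_pos: [509.9, -247.9, 13.9]
tcp_rot: [0.001, 0.725, 0.688, 0.001]
contact_force: [-0.8, 0.9, 6.2]
width: 20.6
grasp_force: 59.3
```

```bash
python3 -m crank '[[[0,0,-0.2,0,0,0,-1],[0,0,-0.4,0,0,0,-1],[0,0,-0.6,0,0,0,-1],[0,0,-0.6,0,0,0,-1],[0,0,-0.4,0,0,0,-1],[0,0,-0.2,0,0,0,-1],[0,0,0,0,0,0,-1],[0,0,0,0,0,0,-1]]]'
python3 -c "
from h import *
go([584.4,281.5,12],87); go([584.4,281.5,12],90)"
```

```text
t: 10.95
tool_pos: [508.8, -247.1, 132.2]
tcp_rot: [-0.0, 0.725, 0.688, -0.0]
contact_force: [0.4, 0.1, -0.8]
width: 20.8
grasp_force: 58.7
pos [ 508.8 -247.1  132.2] zaxis [-0.001  0.001 -1.   ] shift units [10.635  0.959  2.41 ] turn z units 0.0
pos [ 508.8 -247.1  132.2] zaxis [-0.001  0.001 -1.   ] shift units [10.635  0.959  2.41 ] turn z units -0.65
```

```bash
python3 -m crank '[[[0.2,0.05,0,0,0,0,-1],[0.4,0.05,0,0,0,0,-1],[0.6,0.05,0,0,0,0,-1],[0.6,0.05,0,0,0,0,-1],[0.6,0.05,0,0,0,0,-1],[0.6,0.05,0,0,0,0,-1],[0.6,0.05,0,0,0,0,-1],[0.6,0.05,0,0,0,0,-1],[0.6,0.05,0,0,0,0,-1],[0.6,0.05,0,0,0,0,-1]]]'
python3 -m crank '[[[0.6,0.05,0,0,0,0,-1],[0.6,0.05,0,0,0,-0.3,-1],[0.6,0.05,0,0,0,-0.35,-1],[0.6,0.05,0,0,0,0,-1],[0.6,0.05,0,0,0,0,-1],[0.6,0.05,0,0,0,0,-1],[0.6,0.05,0,0,0,0,-1],[0.5,0.05,0,0,0,0,-1],[0.3,0,0,0,0,0,-1],[0,0,0,0,0,0,-1]]]'
python3 - <<'E'
from h import *
go([584.4,281.5,12],90); w=cam('wrist'); cv2.imwrite('pics/w4.png',w['pixels']); np.savez('w4.npz',**w)
E
```

```text
t: 11.95
tool_pos: [547.6, 22.8, 131.7]
tcp_rot: [-0.001, 0.725, 0.688, -0.001]
contact_force: [0.8, 0.5, -0.4]
width: 20.5
grasp_force: 58.7
t: 12.95
tool_pos: [571.2, 273.2, 131.5]
tcp_rot: [-0.001, 0.706, 0.708, -0.001]
contact_force: [0.6, -0.3, -0.7]
width: 20.9
grasp_force: 58.8
pos [571.2 273.2 131.5] zaxis [-0.002 -0.    -1.   ] shift units [0.165 0.269 2.39 ] turn z units 0.04
```

View pics/w4.png

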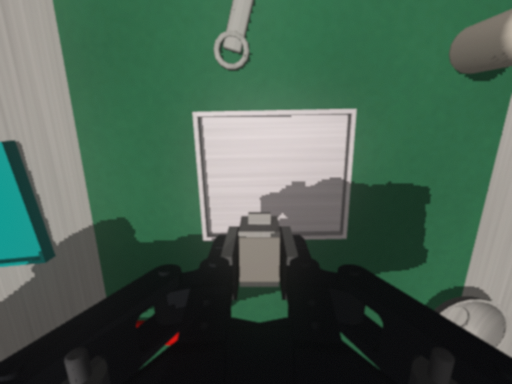

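The wrist view shows the fuse held level in the fingers at (259,255). The aluminium tray's corners are at (193,111), (356,108), (347,240) and (203,241).

```bash
python3 - <<'E'
from h import *
w=L('w4'); P=np.array([onz(w,*q,15) for q in((193,111),(356,108),(347,240),(203,241))]); print(P.round(1).tolist(),P.mean(0).round(1)); print(dep(w,240,180).round(1))
E
python3 -m crank '[[[0.08,0.13,0.3,0,0,0,-1],[0.08,0.13,0.5,0,0,0,-1],[0,0,0.5,0,0,0,-1],[0,0,0.5,0,0,0,-1],[0,0,0.2,0,0,0,-1],[0,0,0.1,0,0,0,-1],[0,0,0.1,0,0,0,-1],[0,0,0,0,0,0,-1],[0,0,0,0,0,0,-1]]]'
```

```text
[[510.5, 346.0, 15.0], [659.4, 349.2, 15.0], [663.7, 217.1, 15.0], [512.7, 215.2, 15.0]] [586.6 281.9  15. ]
[551.7 278.5   3.8]
t: 13.9
tool_pos: [586.0, 278.5, 23.7]
tcp_rot: [0.0, 0.707, 0.707, 0.001]
contact_force: [0.0, 0.1, -1.2]
width: 20.7
grasp_force: 58.8
```

Centre agrees; the remaining drop to the floor is about 13.7 mm (TCP 10). I'll lower gently and watch the force.

```bash
python3 -m crank '[[[0,0,0.1,0,0,0,-1],[0,0,0.06,0,0,0,-1],[0,0,0.05,0,0,0,-1],[0,0,0.02,0,0,0,-1],[0,0,0,0,0,0,-1],[0,0,0,0,0,0,-1]]]'
```

```text
t: 14.5
tool_pos: [585.5, 278.3, 11.3]
tcp_rot: [0.0, 0.707, 0.707, 0.0]
contact_force: [1.0, -0.3, -0.6]
width: 20.9
grasp_force: 58.8
```

```bash
python3 -m crank '[[[0,0,0.02,0,0,0,-1],[0,0,0.02,0,0,0,-1],[0,0,0,0,0,0,-1],[0,0,0,0,0,0,-1]]]'
```

```text
t: 14.9
tool_pos: [585.6, 278.3, 10.0]
tcp_rot: [-0.0, 0.707, 0.707, 0.0]
contact_force: [-0.9, -1.1, 5.3]
width: 21.0
grasp_force: 59.5
```

Contact at 5 N, so I'll release and retreat.

```bash
python3 -m crank '[[[0,0,0,0,0,0,0],[0,0,0,0,0,0,0],[0,0,0,0,0,0,0],[0,0,0,0,0,0,0],[0,0,-0.2,0,0,0,0],[0,0,-0.5,0,0,0,0],[0,0,-0.8,0,0,0,0],[0,0,-0.8,0,0,0,0],[-0.6,0,-0.6,0,0,0,0],[-0.6,0,0,0,0,0,0]]]'
python3 -m crank '[[[0,0,0,0,0,0,0],[0,0,0,0,0,0,0],[0,0,0,0,0,0,0]]]'
python3 - <<'E'
from h import *
w=cam('wrist'); s=cam('side'); t=cam('top'); fuse(w,28,near=(586,279),R=35)
a=cv2.resize(w['pixels'],(400,300)); b=cv2.resize(s['pixels'][90:250,150:390],(400,267)); 
im=np.zeros((570,400,3),np.uint8); im[:300]=a; im[300:567]=b; cv2.imwrite('pics/end.png',im)
x=t['pixels'][90:200,255:340].astype(int); m=(x.max(2)<60)
print('top knob depth scan',[dep(t,u,v).round(0).tolist() for u,v in((297,132),(280,135),(315,135))])
E
```

```text
t: 15.9
tool_pos: [588.3, 219.0, 159.6]
tcp_rot: [0.001, 0.707, 0.708, 0.004]
contact_force: [-0.5, -0.1, -1.0]
width: 42.7
grasp_force: 0.0
t: 16.2
tool_pos: [585.1, 219.4, 154.2]
tcp_rot: [-0.0, 0.707, 0.707, 0.0]
contact_force: [1.8, 0.1, 0.4]
width: 42.5
grasp_force: 0.0
px [260.1 116. ] ctr [586.2 288.1  28. ] rect ((585.8407592773438, 282.625732421875), (144.0330047607422, 125.09751892089844), 1.2873458862304688) depth pt [586.2 288.1  27.6]
top knob depth scan [[610.0, -186.0, 80.0], [609.0, -138.0, 43.0], [610.0, -243.0, 42.0]]
```

View pics/end.png

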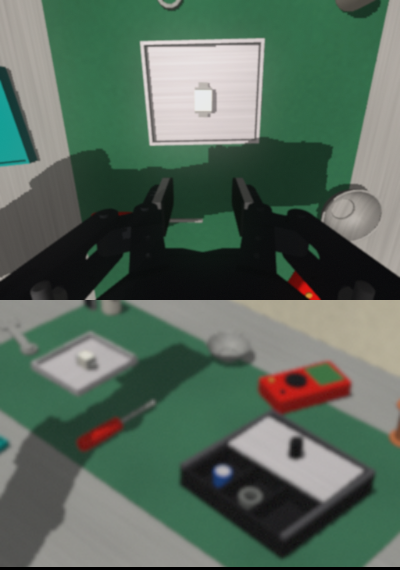

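In the wrist view the fuse lies flat mid-tray at (203,100), with its top 27.6 mm up as expected. The side view shows the cover flat and slid back, the fuse pocket empty, and the gripper clear of everything.

```bash
python3 -c "
from cell import ctrl
print(ctrl.finish_job())"
```

```text
the job is handed in; nothing more can be done
None
```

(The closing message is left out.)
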